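Open the solvent cabinet past its safety catch and put the bottle in the door rack

TASK

The yellow solvent cabinet's door hangs ajar on its safety catch: reach into the gap from above, press the red catch tongue down and, while it is down, swing the door wide open without forcing it (past three quarters of a right angle at the least). Then stand the orange bottle upright in the steel rack on the inside of the door, and leave the door wide open with the bottle in it. Do not knock over or shift the glue bottle and the spray can.

Things in the scene. Friction and masses are not known exactly. Their poses are not given: they have to be found in the camera images.
- cabinet: Yellow steel cabinet fixed to the bench, 160 deep (x) x 270 wide (y) x 170 high (z) mm; sheet 8 thick. Origin at the centre of its underside; own +x points to its back, the doorway faces own -x, the hinge is at the +y side. Behind the roof's front edge, at the free side, hangs a steel strip that the catch hooks.
- cabinet_door (a joint): Door angle, rad. 0 = shut, grows as the door swings towards the robot (clockwise seen from above), 1.57 = square to the front, at most 1.7. Starts ajar (0.23 to 0.275); the catch stops it at about 0.285 until its tongue is pressed. Friction hinge: stays where it is left, about 1 N at the free edge moves it.
- door_hinge (a point): Point on the hinge axis at the door's top edge, 168 mm above the bench. Its frame turns with the door: +z up, -y along the inner face to the free edge (262 away), +x off the inner face (into the cabinet when shut). Inner face: plane x = 0; door 12 thick; outer knob at y = -240, 113 below. Shut, the inner face is 1 mm in front of the cabinet.
- catch_tongue (a point): On top of the red catch tongue, mid-width, 30 mm off the door's inner face, 215 from the hinge, 142 above the bench at rest. Tongue: 26 wide, 6 thick, pivoted at the door, reaching 90 off it (own +x) to a nub hooked behind the strip. Ajar, 50 to 58 mm of it shows from above between door and roof edge: room for shut fingers. White ears beside it stand 12 off the door.
- cabinet_catch (a joint): Angle the tongue is pressed down, rad: 0 at rest (sprung up), 0.6 at its stop; the nub clears the strip from about 0.15. A good aim is 0.3: about 11 mm lower at 36 mm off the door, some 3 N there. Keep it down until the door is past about 0.45; the tongue travels with the door.
- rack_floor (a point): Centre of the upper face of the rack's floor, 30 mm above the bench, 51 off the door's inner face, 105 from the hinge; frame as door_hinge. The rack is a steel tray on the inside of the door, inner size 102 off the door (x) x 122 along it (y), walls 35 high; its fourth side is the door, which rises 138 above the rack floor.
- orange_mid (a point): Centre (half-way up, 60 above its foot) of the loose orange squeeze bottle with white cap: body 52 across up to about 80 above the foot, then a shoulder and a cap 26 across, 120 high in all, 0.12 kg; stands upright on the bench.
- glue_mid (a point): Centre (92 above its foot) of the white glue bottle, 61 across, 185 high, loose, standing: a bystander.
- spray_mid (a point): Centre (90 above its foot) of the red spray can, 59 across, 180 high, loose, standing: a bystander.
Mind the look-alikes: they are no part of the job. Several things look just like the part that bears orange_mid: the one meant starts farthest from the robot's base.

How it is judged:
By the outcome, as a careful person would: the job done as asked, in the order asked, and still so for the second after the job is handed in, with the robot touching nothing.
It also fails if it takes over 59 s, if anything falls off the work surface, if the arm or the gripper's body presses on something with over 40 N, if the wrist force passes 120 N, or if a joint passes its speed limit or range.

ROBOT

A 6-joint arm with a two-finger parallel gripper is mounted at the origin on a cart in front of the work surface, level with it; the furniture and walls round the work are solid. World frame = base frame: x ahead of the robot, y to its left, z up, the work surface at z = 0. Lengths are in m, angles in rad, forces in N, time in s.
With the tool pointing down it reaches from about 0.375 to 0.975 m from the base axis. Payload 3.8 kg.
Tool frame: the origin (TCP) lies at the very end of the fingers, on their centre line; the grasp point (between the pads) lies robot.pinch_z behind it (robot.pinch_z is the distance from the TCP to the grasp point, in m); z points along the fingers, y is the line along which they close (so a half turn about z gives the same grasp; the last joint's range is limited). The gripper opens to 88 mm and grips with 3 to 60 N. Pads are 18 mm wide; open, the fingers measure 123 mm over their backs; the gripper's body (75 mm by 187 mm) begins 45 mm behind the grasp point.
Start: joints at [1.31, 0.264, 1.604, -0, 1.274, -0.037], TCP at [0.15, 0.658, 0.239] pointing down, gripper open.
Joint ranges: [-2.63, 2.63], [-0.94, 2.18], [0.31, 2.57], [-1.31, 4.45], [0, 2.66], [-2.55, 2.55]. Speed limits (rad/s): [2.57, 2.57, 3.14, 3.14, 3.14, 3.14].

INTERFACE

Orientations are given as [roll, pitch, yaw] about the fixed x, y, z axes, in that order (R = Rz(yaw) Ry(pitch) Rx(roll)).
In Python, from plant import robot gives the robot as it stands.
- The arm moves only by the shell command python3 -m crank 'ROWS' [FORCE]. ROWS is JSON, a list of rows, each an object of numbers: "tx", "ty", "tz": the shift along the tool's x, y, z in m; "ax", "ay", "az": the turn, a rotation vector about the tool's x, y, z in degrees; "grip": the finger opening in m, from 0 to 0.0881. In form: [{"tx": .., "ty": .., "tz": .., "ax": .., "ay": .., "az": .., "grip": ..}, ...]. A call has 1 to 20 rows; each row is the pose to reach, as a shift and turn from the pose commanded when the call began, along the tool's axes at that moment; what a row does not reach only later rows make up. A row lasts 1/10 s, in which the tool goes at most 50 mm and 8.59 degrees, less where a joint would pass 70% of its speed; a pose out of reach is approached as far as the arm can. A call with a gripper value outside its range is refused whole. The fingers move at their own pace and stop on an object; FORCE is the grip in N (left out, the last holds). Time passes only in rows, so rows that repeat a pose let the fingers close. It gives the time, the measured TCP pose, the force, the opening and the grip force at its end, in the units of the state.
- robot.observe(): the state, without advancing time (a new reading comes with each control period).
- robot.grab_frame(name): name is "scene" or "top" or "wrist"; returns the picture (480x640x3 uint8, red, green, blue); there is no depth.
- robot.calibration(name): a dict with "K" (3x3 intrinsics, pixels), "R" (3x3) and "t" (3): a world point X has camera coordinates R X + t. Camera axes: x right, y down, z forward; pixel columns grow to the right and rows downward; lengths in m; the calibration is good to about 2 mm. A picture is of the moment at which its call begins: read the wrist's pose just before it. calibration takes no time and is no camera call; for the wrist camera it gives the pose at the moment of the call.
- robot.sign_off(): hands the job in; it is judged then, once.
The state is a dict: "clock": time; "q": joint angles; "qd": joint speeds; "joint_efforts": joint torques, N m; "tcp_pos": TCP position; "tcp_rot": TCP orientation; "ft_force": force on the tool from outside, world axes, zero at the start; "wrist_torque": the same for the moment, N m; "width": finger opening in m; "grasp_force": force on a finger pad.
Only numpy, scipy, OpenCV 4.12 (cv2) and the standard library are available. Lean on these libraries where they do the work, as an engineer would, in place of code of your own. Each camera call takes 0.05 s, during which the arm holds its last target. There are 200 camera calls.

## Working session

There is one attempt and no reset: what is moved stays moved. The work goes in short steps, Python scripts to look and compute and a shell command to move; the robot and the scene stay as the last step left them, time stands still between calls to the robot, and variables do not carry over. Pictures are saved under pics/ and viewed, at most 10 in all, crops included, and the job is handed in when it is done.

```bash
ls; mkdir -p pics; python3 - <<'E'
from plant import robot
import cv2,numpy as np
o=robot.observe();print(o['tcp_pos'],o['tcp_rot'],robot.pinch_z,o['clock'])
for n in("scene","top"):
    im=robot.grab_frame(n);cv2.imwrite(f"pics/{n}0.png",im[...,::-1])
    c=robot.calibration(n);print(n,np.round(c['K'],1).tolist(),np.round(c['R'],3).tolist(),np.round(c['t'],3).tolist())
E
```

```text
pics
[0.14962932 0.65746987 0.23739794] [-3.13935205e+00 -4.67727144e-05  2.91779628e+00] 0.0187 0.0
scene [[453.6, 0.0, 311.7], [0.0, 453.6, 234.7], [0.0, 0.0, 1.0]] [[0.595, -0.803, -0.018], [-0.497, -0.35, -0.794], [0.632, 0.482, -0.607]] [-0.378, 0.371, 0.981]
top [[539.7, 0.0, 326.0], [0.0, 539.7, 246.5], [0.0, 0.0, 1.0]] [[-0.003, -1.0, -0.015], [-0.983, 0.005, -0.181], [0.181, 0.014, -0.983]] [-0.037, 0.572, 1.343]
```

View pics/scene0.png

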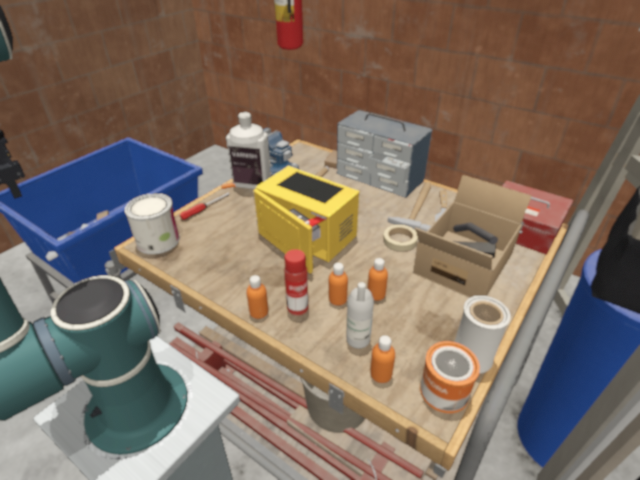

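View pics/top0.png

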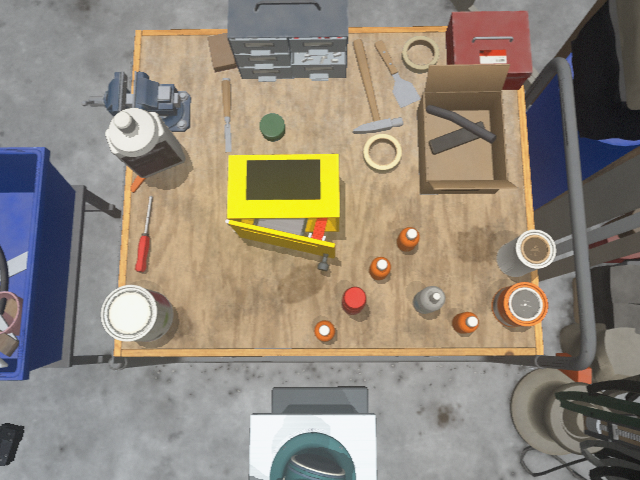

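Scene: the cabinet is at top (285,195), with the door's hinge near (230,222) and its free edge near (335,246). The red tongue is at about (320,228). In the top view the spray can is at (354,299) and the glue bottle at (430,298). The four orange bottles are at (324,330), (381,267), (409,238) and (466,322). Next I measure them.

```bash
cat > h.py <<'E'
import cv2,numpy as np
from plant import robot
def ray(n,u,v,z,c=None):
    c=c or robot.calibration(n);K,R,t=map(np.array,(c['K'],c['R'],c['t']))
    d=R.T@np.linalg.solve(K,[u,v,1.]);C=-R.T@t.ravel()
    return C+d*(z-C[2])/d[2]
def proj(n,X,c=None):
    c=c or robot.calibration(n);p=np.array(c['K'])@(np.array(c['R'])@np.array(X)+np.array(c['t']).ravel());return p[:2]/p[2]
E
python3 - <<'E'
from h import *
im=cv2.imread("pics/top0.png");hsv=cv2.cvtColor(im,cv2.COLOR_BGR2HSV)
def blobs(m,a):
    n,l,s,c=cv2.connectedComponentsWithStats(m);return [(s[i],c[i]) for i in range(1,n) if s[i,4]>a]
# white caps near orange bottles
m=cv2.inRange(hsv,(0,0,190),(180,45,255))
for s,c in blobs(m,20):
    if s[4]<400 and 200<c[1]<345: p=ray("top",*c,.12);print("cap",c.round(1),s[4],p.round(4),np.hypot(*p[:2]).round(3))
m=cv2.inRange(hsv,(0,170,90),(6,255,255))|cv2.inRange(hsv,(172,150,90),(180,255,255))
for s,c in blobs(m,20): print("red",c.round(1),s,ray("top",*c,.18).round(3),ray("top",*c,.142).round(3))
m=cv2.inRange(hsv,(24,180,90),(34,255,255))
cs,_=cv2.findContours(m,0,2)
for c in cs:
    if cv2.contourArea(c)>30:
        a=cv2.approxPolyDP(c,2,True)[:,0]
        print("yel",[(p.tolist(),ray("top",*p,.168)[:2].round(3).tolist()) for p in a])
print("glue",ray("top",433,293,.185))
cv2.imwrite("pics/c1.png",np.vstack([cv2.resize(im[145:275,215:415],(800,520),interpolation=cv2.INTER_CUBIC)]))
E
```

```text
cap [148.5 206.5] 38 [0.664 0.404 0.12 ] 0.777
cap [145.8 224.7] 26 [0.6173 0.4081 0.12  ] 0.74
cap [411.6 233.1] 73 [ 0.5919 -0.2511  0.12  ] 0.643
cap [ 17.3 263.4] 290 [0.5214 0.7206 0.12  ] 0.889
cap [381.7 264. ] 73 [ 0.5156 -0.1761  0.12  ] 0.545
cap [524.9 303.8] 235 [ 0.4173 -0.5167  0.12  ] 0.664
cap [436.7 295.7] 44 [ 0.4377 -0.3067  0.12  ] 0.534
cap [  2.7 324.6] 67 [0.3721 0.7412 0.12  ] 0.829
cap [472.3 321. ] 75 [ 0.3768 -0.3888  0.12  ] 0.541
cap [323.6 329.8] 77 [ 0.3572 -0.0341  0.12  ] 0.359
red [493.5  52.2] [480  50  26   6 118] [ 1.04  -0.461  0.18 ] [ 1.062 -0.473  0.142]
red [318.9 229.6] [312 221  14  19 174] [ 0.589 -0.024  0.18 ] [ 0.597 -0.023  0.142]
red [353.8 297. ] [344 287  22  22 296] [ 0.43  -0.105  0.18 ] [ 0.433 -0.106  0.142]
yel [([229, 221], [0.614, 0.191]), ([244, 228], [0.597, 0.155]), ([266, 231], [0.589, 0.102]), ([269, 234], [0.582, 0.095]), ([267, 236], [0.577, 0.099]), ([270, 236], [0.577, 0.092]), ([270, 232], [0.587, 0.092]), ([275, 234], [0.582, 0.08]), ([272, 237], [0.574, 0.087]), ([279, 234], [0.582, 0.071]), ([334, 246], [0.552, -0.06]), ([334, 243], [0.559, -0.06]), ([230, 219], [0.619, 0.189])]
yel [([337, 154], [0.78, -0.068]), ([229, 156], [0.778, 0.196]), ([228, 218], [0.622, 0.194]), ([339, 216], [0.625, -0.072])]
glue [ 0.43791782 -0.28608973  0.185     ]
```

View pics/c1.png

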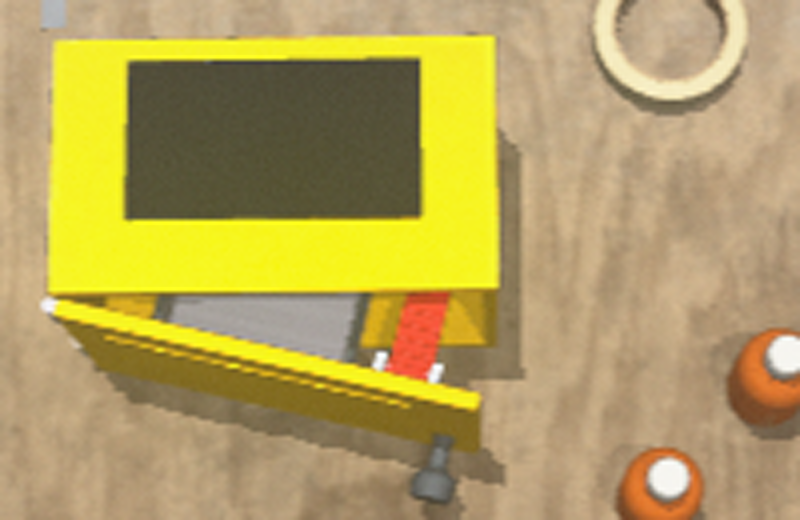

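Candidates by cap pixel and distance from the base: (324,330) 0.36 m, (382,264) 0.545 m, (472,321) 0.54 m and (412,233) 0.643 m. (412,233) is the one meant because it is farthest, and the crop confirms it at (785,355). The crop also shows the red tongue at (418,340) between the white ears. I move above the tongue with the fingers shut.

```bash
python3 -m crank '[{"tz":-0.09,"grip":0},{"tz":-0.09,"grip":0},{"tx":-0.595,"ty":-0.565,"tz":-0.09,"az":1,"grip":0},{"tx":-0.595,"ty":-0.565,"tz":-0.09,"grip":0},{"tx":-0.595,"ty":-0.565,"tz":-0.09,"grip":0},{"tx":-0.595,"ty":-0.565,"tz":-0.09,"grip":0},{"tx":-0.595,"ty":-0.565,"tz":-0.09,"grip":0},{"tx":-0.595,"ty":-0.565,"tz":-0.09,"grip":0},{"tx":-0.595,"ty":-0.565,"tz":-0.09,"grip":0},{"tx":-0.595,"ty":-0.565,"tz":-0.09,"grip":0},{"tx":-0.595,"ty":-0.565,"tz":-0.09,"grip":0},{"tx":-0.595,"ty":-0.565,"tz":-0.09,"grip":0},{"tx":-0.595,"ty":-0.565,"tz":-0.09,"grip":0},{"tx":-0.595,"ty":-0.565,"tz":-0.09,"grip":0},{"tx":-0.595,"ty":-0.565,"tz":-0.09,"grip":0},{"tx":-0.595,"ty":-0.565,"tz":-0.09,"grip":0},{"tx":-0.595,"ty":-0.565,"tz":-0.09,"grip":0},{"tx":-0.595,"ty":-0.565,"tz":-0.09,"grip":0},{"tx":-0.595,"ty":-0.565,"tz":-0.09,"grip":0},{"tx":-0.595,"ty":-0.565,"tz":-0.09,"grip":0}]' 20
```

```text
invalid input at $[0]: expected keys tx, ty, tz, ax, ay, az, grip
```

```bash
python3 -m crank '[{"tx":0,"ty":0,"tz":-0.09,"ax":0,"ay":0,"az":0,"grip":0},{"tx":0,"ty":0,"tz":-0.09,"ax":0,"ay":0,"az":0,"grip":0},{"tx":-0.595,"ty":-0.565,"tz":-0.09,"ax":0,"ay":0,"az":0,"grip":0},{"tx":-0.595,"ty":-0.565,"tz":-0.09,"ax":0,"ay":0,"az":0,"grip":0},{"tx":-0.595,"ty":-0.565,"tz":-0.09,"ax":0,"ay":0,"az":0,"grip":0},{"tx":-0.595,"ty":-0.565,"tz":-0.09,"ax":0,"ay":0,"az":0,"grip":0},{"tx":-0.595,"ty":-0.565,"tz":-0.09,"ax":0,"ay":0,"az":0,"grip":0},{"tx":-0.595,"ty":-0.565,"tz":-0.09,"ax":0,"ay":0,"az":0,"grip":0},{"tx":-0.595,"ty":-0.565,"tz":-0.09,"ax":0,"ay":0,"az":0,"grip":0},{"tx":-0.595,"ty":-0.565,"tz":-0.09,"ax":0,"ay":0,"az":0,"grip":0},{"tx":-0.595,"ty":-0.565,"tz":-0.09,"ax":0,"ay":0,"az":0,"grip":0},{"tx":-0.595,"ty":-0.565,"tz":-0.09,"ax":0,"ay":0,"az":0,"grip":0},{"tx":-0.595,"ty":-0.565,"tz":-0.09,"ax":0,"ay":0,"az":0,"grip":0},{"tx":-0.595,"ty":-0.565,"tz":-0.09,"ax":0,"ay":0,"az":0,"grip":0},{"tx":-0.595,"ty":-0.565,"tz":-0.09,"ax":0,"ay":0,"az":0,"grip":0},{"tx":-0.595,"ty":-0.565,"tz":-0.09,"ax":0,"ay":0,"az":0,"grip":0},{"tx":-0.595,"ty":-0.565,"tz":-0.09,"ax":0,"ay":0,"az":0,"grip":0},{"tx":-0.595,"ty":-0.565,"tz":-0.09,"ax":0,"ay":0,"az":0,"grip":0},{"tx":-0.595,"ty":-0.565,"tz":-0.09,"ax":0,"ay":0,"az":0,"grip":0},{"tx":-0.595,"ty":-0.565,"tz":-0.09,"ax":0,"ay":0,"az":0,"grip":0}]' 20
python3 - <<'E'
from h import *
c=robot.calibration("wrist");im=robot.grab_frame("wrist")[...,::-1].copy();cv2.imwrite("pics/w1.png",im)
o=robot.observe();print(o['tcp_pos'],o['tcp_rot'],o['width'])
hsv=cv2.cvtColor(im,cv2.COLOR_BGR2HSV)
m=cv2.inRange(hsv,(0,170,90),(6,255,255))|cv2.inRange(hsv,(172,150,90),(180,255,255))
n,l,s,ce=cv2.connectedComponentsWithStats(m)
for i in range(1,n):
    if s[i,4]>100:print(s[i],ce[i],ray("wrist",*ce[i],.142,c))
print("tcp px",proj("wrist",o['tcp_pos'],c),"aim",proj("wrist",[.6046,-.0254,.142],c),proj("wrist",[.621,.192,.168],c))
E
```

```text
clock: 2.1
tcp_pos: [0.6052, -0.0271, 0.3275]
tcp_rot: [-3.141, -0.002, 2.914]
ft_force: [-0.7, -0.2, -1.1]
width: 0.0004
grasp_force: 0.0
[ 0.60440602 -0.02533376  0.32771872] [ 3.14120043e+00 -2.28838236e-03  2.91563524e+00] 0.0005155884595431252
[160   0  51  62 855] [192.35555556  36.59883041] [ 0.43791573 -0.09668537  0.142     ]
[197  24  31  55 212] [216.36792453  55.23113208] [ 0.45604157 -0.08135701  0.142     ]
[ 309  175   28   61 1069] [320.75023386 206.28250702] [ 0.6036227  -0.02403796  0.142     ]
tcp px [322.25609267 292.09176405] aim [319.58861312 207.57792752] [570.69040112 176.00775885]
```

View pics/w1.png

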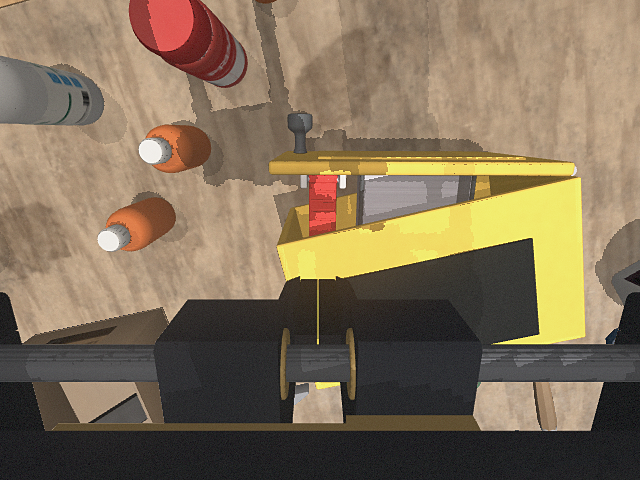

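The wrist view shows the tongue at (322,206), the door's inner edge at about (323,174) and the roof edge at about (323,236). I check the gap width here and the hinge at (575,170).

```bash
python3 - <<'E'
from h import *
for p,z in (((323,174),.168),((323,236),.17),((290,175),.168),((575,177),.168),((323,206),.142)): print(p,ray("wrist",*p,z).round(4))
o=robot.observe();print(o['tcp_pos'],o['ft_force'])
E
```

```text
(323, 174) [ 0.5704 -0.0131  0.168 ]
(323, 236) [ 0.624  -0.0252  0.17  ]
(290, 175) [ 0.5649 -0.0409  0.168 ]
(575, 177) [0.6217 0.1978 0.168 ]
(323, 206) [ 0.603 -0.02   0.142]
[ 0.60440602 -0.02533376  0.32771872] [-1.01527077  1.09223359  0.20376156]
```

```bash
python3 -m crank '[{"tx":0.003,"ty":0.003,"tz":0.05,"ax":0,"ay":0,"az":0,"grip":0},{"tx":0.003,"ty":0.003,"tz":0.09,"ax":0,"ay":0,"az":0,"grip":0},{"tx":0.003,"ty":0.003,"tz":0.13,"ax":0,"ay":0,"az":0,"grip":0},{"tx":0.003,"ty":0.003,"tz":0.16,"ax":0,"ay":0,"az":0,"grip":0},{"tx":0.003,"ty":0.003,"tz":0.175,"ax":0,"ay":0,"az":0,"grip":0},{"tx":0.003,"ty":0.003,"tz":0.18,"ax":0,"ay":0,"az":0,"grip":0},{"tx":0.003,"ty":0.003,"tz":0.18,"ax":0,"ay":0,"az":0,"grip":0},{"tx":0.003,"ty":0.003,"tz":0.18,"ax":0,"ay":0,"az":0,"grip":0}]'; python3 -m crank '[{"tx":0,"ty":0,"tz":0.005,"ax":0,"ay":0,"az":0,"grip":0},{"tx":0,"ty":0,"tz":0.01,"ax":0,"ay":0,"az":0,"grip":0},{"tx":0,"ty":0,"tz":0.013,"ax":0,"ay":0,"az":0,"grip":0},{"tx":0,"ty":0,"tz":0.013,"ax":0,"ay":0,"az":0,"grip":0},{"tx":0,"ty":0,"tz":0.013,"ax":0,"ay":0,"az":0,"grip":0}]'; python3 - <<'E'
from plant import robot
for n in range(4):
  robot.grab_frame("wrist"); o=robot.observe();print(o['ft_force'].round(2) if hasattr(o['ft_force'],'round') else o['ft_force'],o['tcp_pos'])
E
```

```text
clock: 2.95
tcp_pos: [0.6037, -0.0209, 0.1509]
tcp_rot: [3.141, 0.003, 2.918]
ft_force: [-0.4, 0.1, 0.3]
width: 0.0004
grasp_force: 0.0
clock: 3.45
tcp_pos: [0.6031, -0.0211, 0.1365]
tcp_rot: [3.141, 0.002, 2.918]
ft_force: [1.2, 1.3, 4.0]
width: 0.0003
grasp_force: 1.9
[1.48 1.43 4.26] [ 0.60308322 -0.02105195  0.13643311]
[1.04 2.2  3.55] [ 0.60300613 -0.02105719  0.13637735]
[-0.26  3.09  3.81] [ 0.60294488 -0.02106211  0.13629677]
[0.45 2.72 3.36] [ 0.6028552  -0.02105947  0.13623216]
```

```bash
cat >> h.py <<'E'
H=np.array([.6215,.194])
def arc(P,yaw,phis,leads):
    x=np.array([np.cos(yaw),np.sin(yaw)]);y=np.array([np.sin(yaw),-np.cos(yaw)])
    for f,s in zip(phis,leads):
        R=np.array([[np.cos(f),np.sin(f)],[-np.sin(f),np.cos(f)]])
        D=H+R@(np.array(P)-H+s*x)-P
        print(round(f,2),round(np.degrees(f),1),"tx %.3f ty %.3f"%(D@x,D@y),(P+D).round(3))
E
python3 -c "
from h import *
arc([.603,-.021],2.918,[0,.03,.07,.11,.16,.21,.26,.31,.36],[.003,.006,.009]+[.011]*6)"
```

```text
0 0.0 tx 0.003 ty 0.000 [ 0.6  -0.02]
0.03 1.7 tx 0.012 ty -0.001 [ 0.591 -0.019]
0.07 4.0 tx 0.024 ty -0.001 [ 0.579 -0.017]
0.11 6.3 tx 0.035 ty -0.001 [ 0.569 -0.014]
0.16 9.2 tx 0.045 ty -0.000 [ 0.559 -0.011]
0.21 12.0 tx 0.056 ty 0.001 [ 0.549 -0.008]
0.26 14.9 tx 0.067 ty 0.002 [ 0.539 -0.004]
0.31 17.8 tx 0.077 ty 0.005 [0.529 0.   ]
0.36 20.6 tx 0.087 ty 0.007 [0.519 0.005]
```

```bash
python3 -m crank '[{"tx":0.003,"ty":0,"tz":0,"ax":0,"ay":0,"az":0,"grip":0},{"tx":0.012,"ty":-0.001,"tz":-0.001,"ax":0,"ay":0,"az":1.7,"grip":0},{"tx":0.018,"ty":-0.001,"tz":-0.001,"ax":0,"ay":0,"az":2.8,"grip":0},{"tx":0.024,"ty":-0.001,"tz":-0.0015,"ax":0,"ay":0,"az":4,"grip":0},{"tx":0.030,"ty":-0.001,"tz":-0.0015,"ax":0,"ay":0,"az":5.1,"grip":0},{"tx":0.035,"ty":-0.001,"tz":-0.0015,"ax":0,"ay":0,"az":6.3,"grip":0}]'; python3 - <<'E'
from h import *
for i in range(3): robot.grab_frame("wrist");o=robot.observe();print(o['ft_force'].round(2),o['tcp_pos'].round(4))
im=robot.grab_frame("wrist")[...,::-1];cv2.imwrite("pics/w2.png",im)
E
```

```text
clock: 4.25
tcp_pos: [0.5673, -0.0146, 0.1371]
tcp_rot: [-3.141, -0.0, 2.806]
ft_force: [1.4, -0.3, 2.6]
width: 0.0002
grasp_force: 1.6
[-1.03 -0.55  3.88] [ 0.5665 -0.0144  0.1369]
[-0.54 -0.12  3.4 ] [ 0.5668 -0.0144  0.137 ]
[-0.42 -2.15  4.14] [ 0.5672 -0.0145  0.1371]
```

View pics/w2.png

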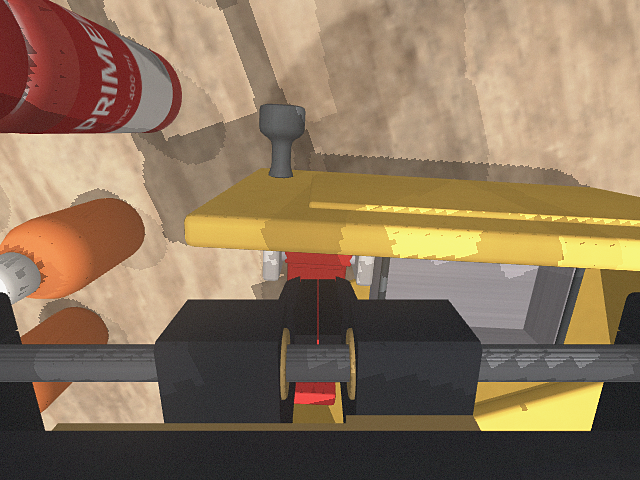

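The door follows: the tongue at (318,270) is held down by the fingers, the door's top edge runs (190,235)-(640,260), and the forces stay small. I continue along the arc.

```bash
python3 -c "
from h import *
f=np.arange(1,19)*.065
arc([.568,-.0143],2.807,f,np.minimum(.006,f*.02))"
```

```text
0.06 3.7 tx 0.015 ty -0.001 [ 0.553 -0.01 ]
0.13 7.4 tx 0.031 ty -0.000 [ 0.539 -0.004]
0.2 11.2 tx 0.046 ty 0.001 [0.525 0.002]
0.26 14.9 tx 0.061 ty 0.004 [0.512 0.009]
0.32 18.6 tx 0.075 ty 0.007 [0.5   0.017]
0.39 22.3 tx 0.088 ty 0.012 [0.488 0.026]
0.46 26.1 tx 0.101 ty 0.017 [0.478 0.035]
0.52 29.8 tx 0.114 ty 0.022 [0.468 0.044]
0.58 33.5 tx 0.126 ty 0.029 [0.458 0.055]
0.65 37.2 tx 0.138 ty 0.037 [0.45  0.066]
0.72 41.0 tx 0.149 ty 0.045 [0.442 0.077]
0.78 44.7 tx 0.160 ty 0.054 [0.434 0.089]
0.84 48.4 tx 0.170 ty 0.063 [0.428 0.101]
0.91 52.1 tx 0.180 ty 0.073 [0.422 0.114]
0.98 55.9 tx 0.189 ty 0.084 [0.418 0.127]
1.04 59.6 tx 0.197 ty 0.096 [0.414 0.141]
1.1 63.3 tx 0.204 ty 0.107 [0.411 0.154]
1.17 67.0 tx 0.211 ty 0.120 [0.408 0.168]
```

```bash
python3 -m crank '[{"tx":0.015,"ty":-0.001,"tz":0,"ax":0,"ay":0,"az":3.7,"grip":0},{"tx":0.031,"ty":0,"tz":0,"ax":0,"ay":0,"az":7.4,"grip":0},{"tx":0.046,"ty":0.001,"tz":0,"ax":0,"ay":0,"az":11.2,"grip":0},{"tx":0.061,"ty":0.004,"tz":0,"ax":0,"ay":0,"az":14.9,"grip":0},{"tx":0.075,"ty":0.007,"tz":0,"ax":0,"ay":0,"az":18.6,"grip":0},{"tx":0.088,"ty":0.012,"tz":0,"ax":0,"ay":0,"az":22.3,"grip":0},{"tx":0.101,"ty":0.017,"tz":0,"ax":0,"ay":0,"az":26.1,"grip":0},{"tx":0.114,"ty":0.022,"tz":0,"ax":0,"ay":0,"az":29.8,"grip":0},{"tx":0.126,"ty":0.029,"tz":0,"ax":0,"ay":0,"az":33.5,"grip":0},{"tx":0.138,"ty":0.037,"tz":0,"ax":0,"ay":0,"az":37.2,"grip":0},{"tx":0.149,"ty":0.045,"tz":0,"ax":0,"ay":0,"az":41,"grip":0},{"tx":0.160,"ty":0.054,"tz":0,"ax":0,"ay":0,"az":44.7,"grip":0},{"tx":0.170,"ty":0.063,"tz":0,"ax":0,"ay":0,"az":48.4,"grip":0},{"tx":0.180,"ty":0.073,"tz":0,"ax":0,"ay":0,"az":52.1,"grip":0},{"tx":0.189,"ty":0.084,"tz":0,"ax":0,"ay":0,"az":55.9,"grip":0},{"tx":0.197,"ty":0.096,"tz":0,"ax":0,"ay":0,"az":59.6,"grip":0},{"tx":0.204,"ty":0.107,"tz":0,"ax":0,"ay":0,"az":63.3,"grip":0},{"tx":0.211,"ty":0.120,"tz":0,"ax":0,"ay":0,"az":67,"grip":0}]'; python3 -m crank '[{"tx":0,"ty":0,"tz":0,"ax":0,"ay":0,"az":0,"grip":0},{"tx":0,"ty":0,"tz":-0.03,"ax":0,"ay":0,"az":0,"grip":0},{"tx":0,"ty":0,"tz":-0.08,"ax":0,"ay":0,"az":0,"grip":0},{"tx":0,"ty":0,"tz":-0.13,"ax":0,"ay":0,"az":0,"grip":0},{"tx":0,"ty":0,"tz":-0.17,"ax":0,"ay":0,"az":0,"grip":0},{"tx":0,"ty":0,"tz":-0.17,"ax":0,"ay":0,"az":0,"grip":0}]'; python3 - <<'E'
from h import *
o=robot.observe();print(o['ft_force'].round(2),o['tcp_pos'].round(4),o['q'])
im=robot.grab_frame("top")[...,::-1].copy();cv2.imwrite("pics/top2.png",im)
w=robot.grab_frame("wrist")[...,::-1]
cv2.imwrite("pics/m2.png",np.hstack([cv2.resize(im[150:390,170:490],(440,330)),w[:330*2:1][:, :][:480]if 0 else cv2.resize(w,(360,330))]))
E
```

```text
clock: 6.25
tcp_pos: [0.4071, 0.1682, 0.1368]
tcp_rot: [-3.14, 0.001, 1.636]
ft_force: [0.0, -1.2, 3.4]
width: 0.0004
grasp_force: 1.8
clock: 6.85
tcp_pos: [0.4113, 0.1686, 0.3138]
tcp_rot: [3.13, -0.003, 1.64]
ft_force: [0.3, 0.7, -0.1]
width: 0.0003
grasp_force: 0.0
[ 0.27  0.74 -0.15] [0.4113 0.1686 0.3138] [ 3.33286537e-01 -2.32732635e-01  1.97136188e+00 -3.94924495e-04
  1.39138818e+00  2.64155823e-01]
```

View pics/m2.png

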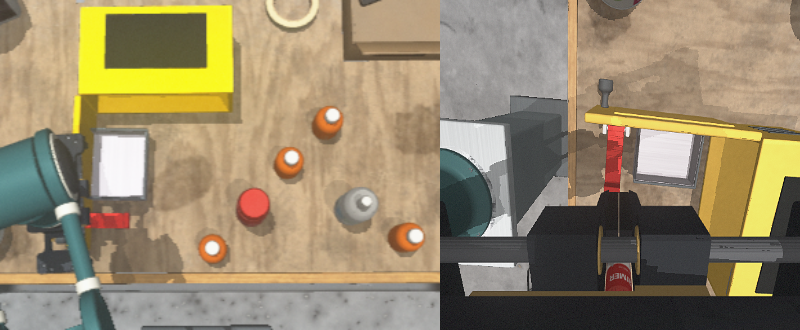

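The door is wide open at about 1.5 rad and the tongue at m2 (105,220) has sprung back. The rack at (120,165) is clear and both bystanders are untouched. Next I go above the target bottle.

```bash
python3 -m crank '[{"tx":-0.43,"ty":0.155,"tz":0,"ax":0,"ay":0,"az":0,"grip":0.072},{"tx":-0.43,"ty":0.155,"tz":0,"ax":0,"ay":0,"az":0,"grip":0.072},{"tx":-0.43,"ty":0.155,"tz":0,"ax":0,"ay":0,"az":0,"grip":0.072},{"tx":-0.43,"ty":0.155,"tz":0,"ax":0,"ay":0,"az":0,"grip":0.072},{"tx":-0.43,"ty":0.155,"tz":0,"ax":0,"ay":0,"az":0,"grip":0.072},{"tx":-0.43,"ty":0.155,"tz":0,"ax":0,"ay":0,"az":0,"grip":0.072},{"tx":-0.43,"ty":0.155,"tz":0,"ax":0,"ay":0,"az":0,"grip":0.072},{"tx":-0.43,"ty":0.155,"tz":0,"ax":0,"ay":0,"az":0,"grip":0.072},{"tx":-0.43,"ty":0.155,"tz":0,"ax":0,"ay":0,"az":0,"grip":0.072},{"tx":-0.43,"ty":0.155,"tz":0,"ax":0,"ay":0,"az":0,"grip":0.072},{"tx":-0.43,"ty":0.155,"tz":0,"ax":0,"ay":0,"az":0,"grip":0.072},{"tx":-0.43,"ty":0.155,"tz":0,"ax":0,"ay":0,"az":0,"grip":0.072},{"tx":-0.43,"ty":0.155,"tz":0,"ax":0,"ay":0,"az":0,"grip":0.072},{"tx":-0.43,"ty":0.155,"tz":0,"ax":0,"ay":0,"az":0,"grip":0.072}]' 15; python3 - <<'E'
from h import *
from scipy.spatial.transform import Rotation as Ro
o=robot.observe();c=robot.calibration("wrist");im=robot.grab_frame("wrist")[...,::-1].copy()
cv2.imwrite("pics/w3.png",im);tr=robot.grab_frame("top")[...,::-1].copy()
C=-np.array(c['R']).T@np.array(c['t']).ravel();print("cam in tool",Ro.from_euler('xyz',o['tcp_rot']).inv().apply(C-o['tcp_pos']).round(3),o['tcp_pos'].round(4),o['width'])
def caps(n,im,c):
    hsv=cv2.cvtColor(im,cv2.COLOR_BGR2HSV)
    m=cv2.inRange(hsv,(0,0,190),(180,45,255));nn,l,s,ce=cv2.connectedComponentsWithStats(m)
    for i in range(1,nn):
        p=ray(n,*ce[i],.12,c)
        if s[i,4]>40 and .45<p[0]<.68 and -.35<p[1]<0:print(n,"cap",s[i],p.round(4))
caps("wrist",im,c)
hsv=cv2.cvtColor(im,cv2.COLOR_BGR2HSV);m=cv2.inRange(hsv,(7,150,90),(18,255,255));nn,l,s,ce=cv2.connectedComponentsWithStats(m)
for i in range(1,nn):
    if s[i,4]>500:print("orange",s[i],ce[i])
print(proj("wrist",[.592,-.251,.12],c))
hs=cv2.cvtColor(tr,cv2.COLOR_BGR2HSV);m=cv2.inRange(hs,(24,180,90),(34,255,255));m[:, :215]=0;m[:216]=0;m[300:]=0;m[:,300:]=0
q=np.argwhere(m)[:,::-1]; print(q.min(0),q.max(0)); cv2.imwrite("pics/top3.png",cv2.resize(tr[205:315,215:315],(600,600*110//100)[:2] if 0 else (540,594),interpolation=cv2.INTER_CUBIC))
E
```

```text
clock: 8.35
tcp_pos: [0.5913, -0.2489, 0.3075]
tcp_rot: [3.141, -0.0, 1.64]
ft_force: [-0.1, 0.3, 0.4]
width: 0.0721
grasp_force: 0.0
cam in tool [ 0.071  0.001 -0.147] [ 0.5913 -0.2489  0.3075] 0.07206701614864583
wrist cap [228 108  25  27 531] [ 0.5173 -0.1741  0.12  ]
wrist cap [307 198  21  13 186] [ 0.5915 -0.2445  0.12  ]
orange [ 224   96   57   53 1467] [254.93728698 122.2801636 ]
orange [ 295  170   47   54 1315] [318.10342205 192.64562738]
orange [ 105  269   68   51 1572] [141.70165394 289.99300254]
orange [187 382  29  49 563] [202.34635879 396.73712256]
[316.87266845 210.5490371 ]
[221 216] [299 299]
```

View pics/top3.png

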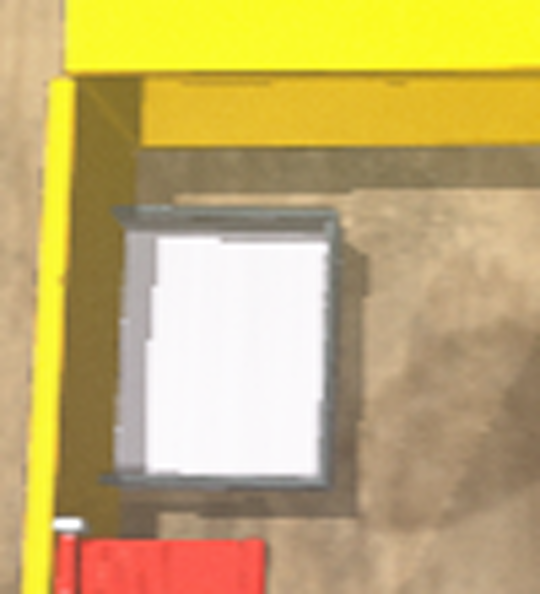

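View pics/w3.png

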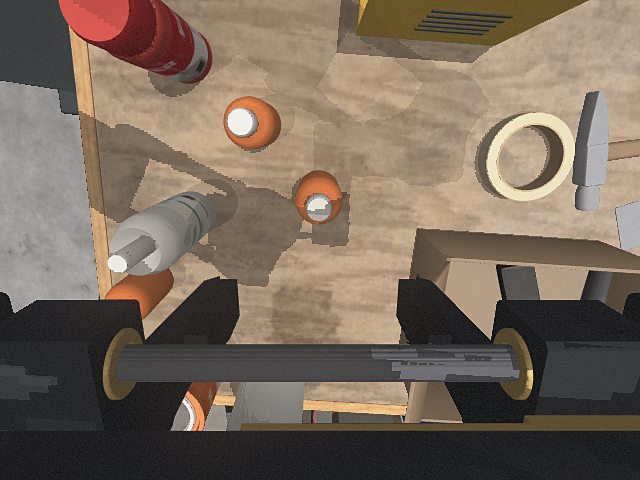

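The cap centre at (318,208) matches the target under the fingers. The door's inner top edge in the crop runs (73,80) to (50,590). Next I check the cardboard box clearance and the door line.

```bash
python3 - <<'E'
from h import *
print("cap",ray("wrist",318,208,.12).round(4), robot.observe()['tcp_pos'].round(4))
for z in(.08,.12): print("box",z,ray("top",422,191,z).round(3),ray("wrist",413,232,z).round(3))
g=lambda u,v:(215+u*100/540,205+v*110/594)
a=ray("top",*g(73,80),.168)[:2];b=ray("top",*g(50,590),.168)[:2];d=b-a;print("door",a,b,"yaw",np.degrees(np.arctan2(d[1],d[0])),np.arctan2(-d[0],-d[1]))
f=[ray("top",*g(*p),.065)[:2] for p in((113,210),(338,208),(328,487),(103,482))];print("rack corners",np.round(f,3).tolist(),np.mean(f,0).round(4))
d/=np.linalg.norm(d);n=np.array([d[1],-d[0]]);n*=np.sign(-n[1]);print("goal",a+.107*d+.053*n)
print("door at start cmd: floor centre",ray("top",*g(238,357),.03))
E
```

```text
cap [ 0.5933 -0.2489  0.12  ] [ 0.5916 -0.2493  0.3078]
box 0.08 [ 0.711 -0.287  0.08 ] [ 0.7   -0.277  0.08 ]
box 0.12 [ 0.699 -0.28   0.12 ] [ 0.688 -0.267  0.12 ]
door [0.6170693  0.19241591] [0.39224521 0.19557167] yaw 179.19581715612085 1.5848319652086391
rack corners [[0.578, 0.192], [0.578, 0.085], [0.446, 0.088], [0.448, 0.193]] [0.5125 0.1394]
goal [0.50933598 0.14092289]
door at start cmd: floor centre [0.51188631 0.13591789 0.03      ]
```

```bash
python3 -m crank '[{"tx":0,"ty":0.001,"tz":0.02,"ax":0,"ay":0,"az":-8,"grip":0.072},{"tx":0,"ty":0.001,"tz":0.05,"ax":0,"ay":0,"az":-16,"grip":0.072},{"tx":0,"ty":0.001,"tz":0.08,"ax":0,"ay":0,"az":-24,"grip":0.072},{"tx":0,"ty":0.001,"tz":0.12,"ax":0,"ay":0,"az":-25,"grip":0.072},{"tx":0,"ty":0.001,"tz":0.15,"ax":0,"ay":0,"az":-25,"grip":0.072},{"tx":0,"ty":0.001,"tz":0.18,"ax":0,"ay":0,"az":-25,"grip":0.072},{"tx":0,"ty":0.001,"tz":0.205,"ax":0,"ay":0,"az":-25,"grip":0.072},{"tx":0,"ty":0.001,"tz":0.225,"ax":0,"ay":0,"az":-25,"grip":0.072},{"tx":0,"ty":0.001,"tz":0.238,"ax":0,"ay":0,"az":-25,"grip":0.072},{"tx":0,"ty":0.001,"tz":0.244,"ax":0,"ay":0,"az":-25,"grip":0.072},{"tx":0,"ty":0.001,"tz":0.244,"ax":0,"ay":0,"az":-25,"grip":0.072},{"tx":0,"ty":0.001,"tz":0.244,"ax":0,"ay":0,"az":-25,"grip":0.072},{"tx":0,"ty":0.001,"tz":0.244,"ax":0,"ay":0,"az":-25,"grip":0.045},{"tx":0,"ty":0.001,"tz":0.244,"ax":0,"ay":0,"az":-25,"grip":0.045},{"tx":0,"ty":0.001,"tz":0.244,"ax":0,"ay":0,"az":-25,"grip":0.045},{"tx":0,"ty":0.001,"tz":0.244,"ax":0,"ay":0,"az":-25,"grip":0.045},{"tx":0,"ty":0.001,"tz":0.244,"ax":0,"ay":0,"az":-25,"grip":0.045},{"tx":0,"ty":0.001,"tz":0.244,"ax":0,"ay":0,"az":-25,"grip":0.045}]' 15
```

```text
clock: 10.25
tcp_pos: [0.5933, -0.2507, 0.064]
tcp_rot: [3.141, 0.001, 2.075]
ft_force: [0.4, -0.3, 4.6]
width: 0.051
grasp_force: 15.0
```

```bash
python3 -m crank '[{"tx":0,"ty":0,"tz":-0.03,"ax":0,"ay":0,"az":0,"grip":0.045},{"tx":0,"ty":0,"tz":-0.07,"ax":0,"ay":0,"az":0,"grip":0.045},{"tx":0,"ty":0,"tz":-0.11,"ax":0,"ay":0,"az":0,"grip":0.045},{"tx":0,"ty":0,"tz":-0.15,"ax":0,"ay":0,"az":0,"grip":0.045},{"tx":0,"ty":0,"tz":-0.19,"ax":0,"ay":0,"az":0,"grip":0.045},{"tx":0,"ty":0,"tz":-0.22,"ax":0,"ay":0,"az":0,"grip":0.045},{"tx":0,"ty":0,"tz":-0.23,"ax":0,"ay":0,"az":0,"grip":0.045}]'; python3 -m crank '[{"tx":0.03,"ty":0.009,"tz":0,"ax":0,"ay":0,"az":3,"grip":0.045},{"tx":0.065,"ty":0.02,"tz":0,"ax":0,"ay":0,"az":6,"grip":0.045},{"tx":0.10,"ty":0.031,"tz":0,"ax":0,"ay":0,"az":9,"grip":0.045},{"tx":0.135,"ty":0.042,"tz":0,"ax":0,"ay":0,"az":12,"grip":0.045},{"tx":0.17,"ty":0.052,"tz":0,"ax":0,"ay":0,"az":15,"grip":0.045},{"tx":0.205,"ty":0.063,"tz":0,"ax":0,"ay":0,"az":18,"grip":0.045},{"tx":0.24,"ty":0.073,"tz":0,"ax":0,"ay":0,"az":21,"grip":0.045},{"tx":0.275,"ty":0.084,"tz":0,"ax":0,"ay":0,"az":24,"grip":0.045},{"tx":0.31,"ty":0.095,"tz":0,"ax":0,"ay":0,"az":27,"grip":0.045},{"tx":0.345,"ty":0.106,"tz":0,"ax":0,"ay":0,"az":29,"grip":0.045},{"tx":0.37,"ty":0.113,"tz":0,"ax":0,"ay":0,"az":30,"grip":0.045},{"tx":0.381,"ty":0.1166,"tz":0,"ax":0,"ay":0,"az":30,"grip":0.045},{"tx":0.381,"ty":0.1166,"tz":0,"ax":0,"ay":0,"az":30,"grip":0.045},{"tx":0.381,"ty":0.1166,"tz":0,"ax":0,"ay":0,"az":30,"grip":0.045}]'; python3 - <<'E'
from h import *
c=robot.calibration("wrist");im=robot.grab_frame("wrist")[...,::-1].copy()
o=robot.observe();print(o['tcp_pos'].round(4),o['tcp_rot'].round(3),o['ft_force'].round(2),o['width'])
cv2.imwrite("pics/w4.png",im)
x=np.array([np.cos(1.557),np.sin(1.557)])
for p in([.617,.193,.168],[.4,.196,.168],[.622,.06,.17]):print(proj("wrist",p,c).round(0))
E
```

```text
clock: 10.95
tcp_pos: [0.5939, -0.251, 0.2971]
tcp_rot: [3.138, 0.005, 2.075]
ft_force: [-0.7, -0.2, -1.3]
width: 0.0511
grasp_force: 15.0
clock: 12.35
tcp_pos: [0.5106, 0.1388, 0.2922]
tcp_rot: [-3.14, 0.001, 1.552]
ft_force: [0.4, -0.0, -1.6]
width: 0.0509
grasp_force: 15.0
[0.5108 0.1385 0.2925] [-3.141e+00  1.000e-03  1.551e+00] [ 0.25  0.23 -1.42] 0.050943991029694255
[458. 152.]
[167. 154.]
[450. 313.]
```

View pics/w4.png

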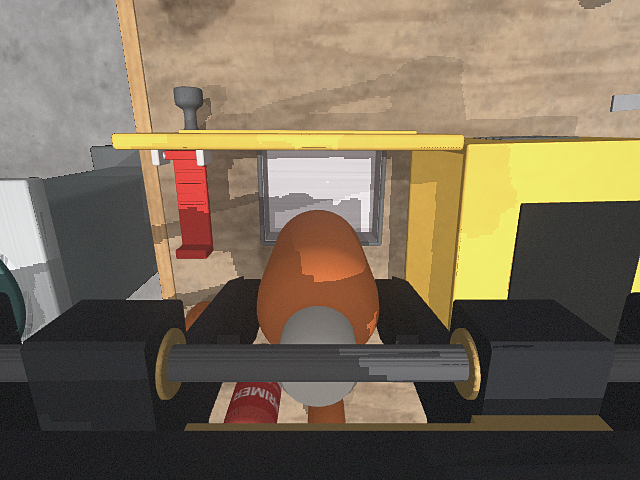

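The bottle is centred along the rack, with the rack spanning columns 262–382 and the bottle at 318. The door's inner edge is at row 149, so the clearances are fine. I lower it.

```bash
python3 -m crank '[{"tx":0,"ty":0,"tz":0.02,"ax":0,"ay":0,"az":0,"grip":0.045},{"tx":0,"ty":0,"tz":0.05,"ax":0,"ay":0,"az":0,"grip":0.045},{"tx":0,"ty":0,"tz":0.08,"ax":0,"ay":0,"az":0,"grip":0.045},{"tx":0,"ty":0,"tz":0.11,"ax":0,"ay":0,"az":0,"grip":0.045},{"tx":0,"ty":0,"tz":0.14,"ax":0,"ay":0,"az":0,"grip":0.045},{"tx":0,"ty":0,"tz":0.165,"ax":0,"ay":0,"az":0,"grip":0.045},{"tx":0,"ty":0,"tz":0.18,"ax":0,"ay":0,"az":0,"grip":0.045},{"tx":0,"ty":0,"tz":0.19,"ax":0,"ay":0,"az":0,"grip":0.045},{"tx":0,"ty":0,"tz":0.194,"ax":0,"ay":0,"az":0,"grip":0.045},{"tx":0,"ty":0,"tz":0.195,"ax":0,"ay":0,"az":0,"grip":0.045},{"tx":0,"ty":0,"tz":0.195,"ax":0,"ay":0,"az":0,"grip":0.045}]'; python3 -m crank '[{"tx":0,"ty":0,"tz":0.001,"ax":0,"ay":0,"az":0,"grip":0.045},{"tx":0,"ty":0,"tz":0.002,"ax":0,"ay":0,"az":0,"grip":0.045},{"tx":0,"ty":0,"tz":0.0025,"ax":0,"ay":0,"az":0,"grip":0.045},{"tx":0,"ty":0,"tz":0.0025,"ax":0,"ay":0,"az":0,"grip":0.045}]'
```

```text
clock: 13.5
tcp_pos: [0.5117, 0.1397, 0.0993]
tcp_rot: [3.14, -0.0, 1.551]
ft_force: [-0.2, 0.9, -1.2]
width: 0.0506
grasp_force: 15.0
clock: 13.9
tcp_pos: [0.5108, 0.1396, 0.0958]
tcp_rot: [3.141, -0.0, 1.551]
ft_force: [0.5, 0.4, -1.9]
width: 0.0508
grasp_force: 15.0
```

```bash
python3 -m crank '[{"tx":0,"ty":0,"tz":0.001,"ax":0,"ay":0,"az":0,"grip":0.045},{"tx":0,"ty":0,"tz":0.002,"ax":0,"ay":0,"az":0,"grip":0.045},{"tx":0,"ty":0,"tz":0.002,"ax":0,"ay":0,"az":0,"grip":0.045},{"tx":0,"ty":0,"tz":0.002,"ax":0,"ay":0,"az":0,"grip":0.045}]'
```

```text
clock: 14.3
tcp_pos: [0.5109, 0.1397, 0.094]
tcp_rot: [3.141, -0.0, 1.551]
ft_force: [-1.1, 1.2, 3.2]
width: 0.0508
grasp_force: 15.0
```

Contact (3 N upward). I release slowly, then rise straight up.

```bash
python3 -m crank '[{"tx":0,"ty":0,"tz":0,"ax":0,"ay":0,"az":0,"grip":0.056},{"tx":0,"ty":0,"tz":0,"ax":0,"ay":0,"az":0,"grip":0.062},{"tx":0,"ty":0,"tz":0,"ax":0,"ay":0,"az":0,"grip":0.07},{"tx":0,"ty":0,"tz":0,"ax":0,"ay":0,"az":0,"grip":0.07},{"tx":0,"ty":0,"tz":0,"ax":0,"ay":0,"az":0,"grip":0.07},{"tx":0,"ty":0,"tz":-0.01,"ax":0,"ay":0,"az":0,"grip":0.07},{"tx":0,"ty":0,"tz":-0.03,"ax":0,"ay":0,"az":0,"grip":0.07},{"tx":0,"ty":0,"tz":-0.06,"ax":0,"ay":0,"az":0,"grip":0.07},{"tx":0,"ty":0,"tz":-0.10,"ax":0,"ay":0,"az":0,"grip":0.07},{"tx":0,"ty":0,"tz":-0.14,"ax":0,"ay":0,"az":0,"grip":0.07},{"tx":0,"ty":0,"tz":-0.18,"ax":0,"ay":0,"az":0,"grip":0.07},{"tx":0,"ty":0,"tz":-0.22,"ax":0,"ay":0,"az":0,"grip":0.07},{"tx":-0.04,"ty":0,"tz":-0.25,"ax":0,"ay":0,"az":0,"grip":0.07},{"tx":-0.09,"ty":0,"tz":-0.25,"ax":0,"ay":0,"az":0,"grip":0.07},{"tx":-0.14,"ty":0,"tz":-0.25,"ax":0,"ay":0,"az":0,"grip":0.07},{"tx":-0.14,"ty":0,"tz":-0.25,"ax":0,"ay":0,"az":0,"grip":0.07},{"tx":-0.14,"ty":0,"tz":-0.25,"ax":0,"ay":0,"az":0,"grip":0.07}]'; python3 - <<'E'
from h import *
w=robot.grab_frame("wrist")[...,::-1];t=robot.grab_frame("scene")[...,::-1]
cv2.imwrite("pics/fin.png",np.hstack([cv2.resize(w,(400,300)),cv2.resize(t[140:380,140:460],(400,300))]))
E
```

```text
clock: 16.0
tcp_pos: [0.5079, -0.0014, 0.3444]
tcp_rot: [3.141, -0.001, 1.548]
ft_force: [0.3, 0.0, -0.1]
width: 0.0697
grasp_force: 0.0
```

View pics/fin.png

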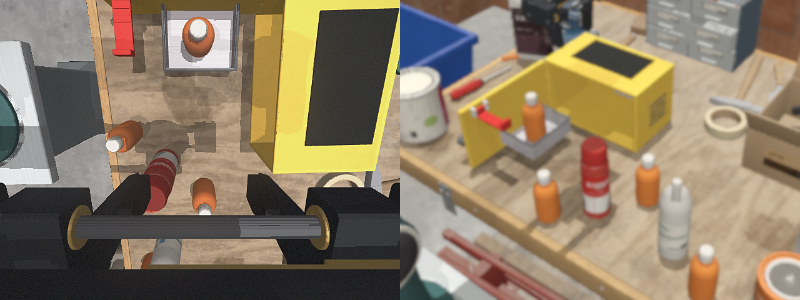

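The bottle stands upright in the rack (left view (198,35), right view (533,118)). The door is wide open, and the spray can (595,180) and glue bottle (675,220) are standing. I hand in.

```bash
python3 -c "
from plant import robot
print(robot.sign_off())"
```

```text
the job is handed in; nothing more can be done
None
```

I pressed the catch down, swung the door wide open (about 90°), and stood the orange bottle upright in its rack. The last pictures show the glue bottle and spray can still standing, and I handed the job in at about 16 s of the 59 s allowed.

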